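Gather the loose shorting plugs in the tray's cut-off corner and hold the tray tilted

ROBOT

A 6-joint arm with a two-finger parallel gripper is mounted at the origin on the work surface. World frame = base frame: x ahead of the robot, y to its left, z up, the work surface at z = 0. Lengths are in mm, angles in rad, forces in N, time in s.
With the tool pointing down it reaches from about 325 to 875 mm from the base axis. Payload 4.4 kg.
Tool frame: the origin (TCP) lies on the centre line of the jaws, within the pads' length; the fingertips stand ahead of it and the grasp point (between the pads) lies 6 mm ahead of it (ctrl.tcp_to_tips is the z of the fingertips in the tool frame, in mm); z points along the fingers, y is the line along which they close (so a half turn about z gives the same grasp; the last joint's range is limited). The gripper opens to 85 mm and grips with 20 to 120 N. Pads are 22 mm wide; open, the fingers measure 114 mm over their backs; the gripper's body (76 mm by 85 mm) begins 54 mm behind the grasp point. The pads swing forward as they close: fully open they stand 13 mm farther back than shut.
Start: joints at [-1.484, 0.207, 1.542, -0, 1.393, -0.15], TCP at [134.878, -558.959, 256.282] pointing down, gripper open.
Joint ranges: [-2.73, 2.73], [-0.86, 2.22], [0.23, 2.46], [-1.11, 4.25], [0.08, 2.63], [-2.82, 2.82]. Speed limits (rad/s): [2.79, 2.79, 3.14, 3.14, 3.14, 3.14].

INTERFACE

Orientations are given as a 3x3 rotation matrix whose columns are the frame's x, y, z axes.
In Python, from plant import ctrl, sensors, optics gives the robot as it stands. Calls block until the motion is done:
- ctrl.move_ptp(position, orientation): joint-space move of the TCP to a pose.
- ctrl.move_l(position, rot=None, vel=150, threshold=None): straight line of the TCP; rot=None keeps the orientation; vel is the mean speed in mm/s. With threshold (N) it stops when the force on the tool has changed by that much, and returns True; else False.
- ctrl.set_joints(angles): joint-space move.
- ctrl.gripper_to(opening, force=None): finger opening in mm; force is the grip in N (None keeps the last); returns when the fingers have stopped.
- ctrl.hold(seconds).
- ctrl.solve_ik(position, orientation): joint angles nearest the present ones, or None.
- sensors.read_state(): the state.
- optics.grab_frame(name): name is "scene" or "top" or "wrist"; returns (picture, depth): 400x640x3 uint8, red, green, blue; 400x640 float32, mm along the optical axis (not along the pixel's ray), 0 where there is no reading.
- optics.camera_params(name): a dict with "mtx" (3x3 intrinsics, pixels), "R" (3x3) and "t" (3): a world point X has camera coordinates R X + t; the wrist camera has in their place "T_tool_cam" (4x4, takes a point from camera to tool coordinates, whose origin is the TCP and whose axes are the flange's). Camera axes: x right, y down, z forward; pixel columns grow to the right and rows downward; lengths in mm; the calibration is good to about 2 mm. A picture is of the moment at which its call begins: read the wrist's pose just before it. camera_params takes no time and is no camera call.
A pose or a line that the arm cannot do raises ctrl.MotionError and nothing moves.
- ctrl.finish_job(): hands the job in; it is judged then, once.
The state is a dict: "t": time; "q": joint angles; "qvel": joint speeds; "tau": joint torques, N m; "eef_pos": TCP position; "eef_rot": TCP orientation; "force": force on the tool from outside, world axes, zero at the start; "wrist_torque": the same for the moment, N m; "grip_width": finger opening in mm; "grasp_force": force on a finger pad.
Only numpy, scipy, OpenCV 4.12 (cv2) and the standard library are available. Lean on these libraries where they do the work, as an engineer would, in place of code of your own. Each camera call takes 0.05 s, during which the arm holds its last target. There are 200 camera calls.

TASK

Five shorting plugs lie scattered in the grey component tray. Pick the tray up and tip it until all five have slid together into its cut-off corner, spilling none, so that a student can take them from there. Finish while holding it like that: in the gripper, still, clearly tilted, off the bench and resting against nothing, with everything else on the bench left where it was.

Things in the scene. Friction and masses are not known exactly. Their poses are not given: they have to be found in the camera images.
- tray: Grey plastic tray, open on top, 150 (x) x 210 (y) x 45 mm high, 0.25 to 0.5 kg, walls and floor 4 mm. Origin: centre of its underside, z up. Its -x -y corner is cut off at 45 degrees (45 mm off each side) with a lower wall there, 30 mm high; the other three corners are square. A grip tab stands on the middle of its +x long side
- tray_grip (a point): Centre of the tray's upright flat grip tab, at x = 76, y = 0, z = 54 mm in the tray's frame, same axes. The tab is 12 mm thick (x), 70 mm long (y), flat on both faces, its top 70 mm above the tray's underside (25 mm above the rim)
- tray_pick (a point): Middle of the foot of the cut-off corner's wall, inside, on the tray's floor (x = -50, y = -80, z = 4 mm in the tray's frame). The inside is smooth: plugs start to slide at 9 to 14 degrees of tilt; tipped straight towards this corner by some 25 degrees or more they also run on along the walls
- tray_toe (a point): On the tray's underside at the outer face of the cut-off wall (x = -52, y = -82, z = 0 mm in the tray's frame): about the lowest point when the tray is tipped towards that corner
- plug0: Black two-pin shorting plug, lying flat in the tray: a body 11 x 26 x 11 mm with two brass pins 4 mm thick and 12 mm long on one side, 23 x 26 x 11 mm over all, 15 g. Origin: the middle of that outline; x along the pins, z across its thickness
- plug1: Black two-pin shorting plug, lying flat in the tray: a body 11 x 26 x 11 mm with two brass pins 4 mm thick and 12 mm long on one side, 23 x 26 x 11 mm over all, 15 g. Origin: the middle of that outline; x along the pins, z across its thickness
- plug2: Black two-pin shorting plug, lying flat in the tray: a body 11 x 26 x 11 mm with two brass pins 4 mm thick and 12 mm long on one side, 23 x 26 x 11 mm over all, 15 g. Origin: the middle of that outline; x along the pins, z across its thickness
- plug3: Black two-pin shorting plug, lying flat in the tray: a body 11 x 26 x 11 mm with two brass pins 4 mm thick and 12 mm long on one side, 23 x 26 x 11 mm over all, 15 g. Origin: the middle of that outline; x along the pins, z across its thickness
- plug4: Black two-pin shorting plug, lying flat in the tray: a body 11 x 26 x 11 mm with two brass pins 4 mm thick and 12 mm long on one side, 23 x 26 x 11 mm over all, 15 g. Origin: the middle of that outline; x along the pins, z across its thickness
- block_a: Bystander: clear plug-in component block 37 x 37 x 44 mm with a cream lid and a black spindle to 66 mm; origin at the centre of its underside. Stands beside the tray's +y end
- block_b: Bystander: clear plug-in component block 37 x 37 x 44 mm with a cream lid; origin at the centre of its underside. Stands beside the tray's -y end
- meter: Bystander: red multimeter lying on its back, 185 x 90 x 54 mm high; origin at the centre of its underside
- organiser: Bystander: white divided box with standing plugs, 180 x 110 x 40 mm; origin at the centre of its underside
- screwdriver: Bystander: screwdriver 170 mm long, lying on the bench on the tray's -x side; origin at its middle
- table: The bench; its top is at z = 0

How it is judged (in metres and radians):
At the end, for the whole second after the job is handed in: Tray in the fingers (over 2 N), still, tilted 15 to 55 degrees, its low corner over 10 mm above the bench, touching nothing else; each plug at rest in the tray, its middle within 90 mm of the foot of the cut-off corner's wall; no bystander moved over 20 mm (contact force between the fingers and tray above 2 N and angle between tray's own z axis and vertical between 0.26 and 0.96 rad and height (world z) of tray_toe above 0.01 m and contact force between tray and table below 0.05 N and contact force between tray and block_a below 0.05 N and contact force between tray and block_b below 0.05 N and contact force between tray and meter below 0.05 N and contact force between tray and organiser below 0.05 N and contact force between tray and screwdriver below 0.05 N and linear speed of each of tray, plug0, plug1, plug2, plug3, plug4 below 0.03 m/s and angular speed of tray below 0.25 rad/s and distance between each of plug0, plug1, plug2, plug3, plug4 and tray_pick below 0.09 m and z of plug0 in the frame of tray between -0.005 and 0.045 m and z of plug1 in the frame of tray between -0.005 and 0.045 m and z of plug2 in the frame of tray between -0.005 and 0.045 m and z of plug3 in the frame of tray between -0.005 and 0.045 m and z of plug4 in the frame of tray between -0.005 and 0.045 m and distance of each of block_a, block_b, meter, organiser, screwdriver from where it was at the start of the episode below 0.02 m); the arm keeps its last pose, push and grip.
It fails at once if a plug leaves the tray (z of any of plug0, plug1, plug2, plug3, plug4 in the frame of tray below -0.03 m or z of any of plug0, plug1, plug2, plug3, plug4 in the frame of tray above 0.15 m or distance between any of plug0, plug1, plug2, plug3, plug4 and tray above 0.17 m).
It fails at once if a bystander is knocked away (more than 30 mm) or over (distance of any of block_a, block_b, meter, organiser, screwdriver from where it was at the start of the episode above 0.03 m or angle between any of block_a, block_b, meter, organiser's own z axis and vertical above 0.5 rad).
It also fails if it takes over 32 s, if anything falls off the work surface, if the arm or the gripper's body presses on something with over 40 N, if the wrist force passes 120 N, or if a joint passes its speed limit or range.

## Working session

There is one attempt and no reset: what is moved stays moved. The work goes in short steps, each a Python script; the robot and the scene stay as the last script left them, time stands still between calls to the robot, and variables do not carry over. Pictures are saved under pics/ and viewed, at most 10 in all, crops included, and the job is handed in when it is done.

```bash
mkdir -p pics; ls
python3 - <<'E'
from plant import ctrl,sensors,optics
import cv2,numpy as np
for n in ("top","scene"):
    p,d=optics.grab_frame(n); np.savez(f"pics/{n}0.npz",p=p,d=d); cv2.imwrite(f"pics/{n}0.png",p[:,:,::-1])
    c=optics.camera_params(n); print(n,c["mtx"].round(1).tolist(),(-c["R"].T@c["t"]).round(),c["R"].round(2).tolist())
print(sensors.read_state()["t"],ctrl.tcp_to_tips)
E
```

```text
pics
top [[436.8, 0.0, 320.7], [0.0, 436.8, 201.4], [0.0, 0.0, 1.0]] [ 374.  -12. 1166.] [[0.03, -1.0, -0.0], [-0.99, -0.03, -0.15], [0.14, 0.01, -0.99]]
scene [[366.7, 0.0, 315.7], [0.0, 366.7, 196.7], [0.0, 0.0, 1.0]] [1031.  207.  854.] [[-0.35, 0.94, -0.02], [0.79, 0.28, -0.55], [-0.51, -0.2, -0.83]]
0.1 25.0
```

View pics/top0.png

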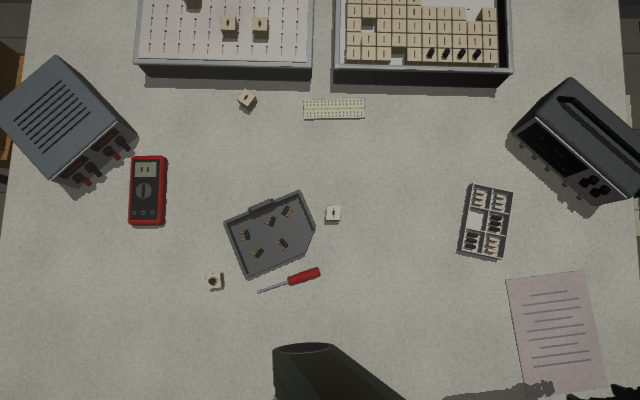

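View pics/scene0.png

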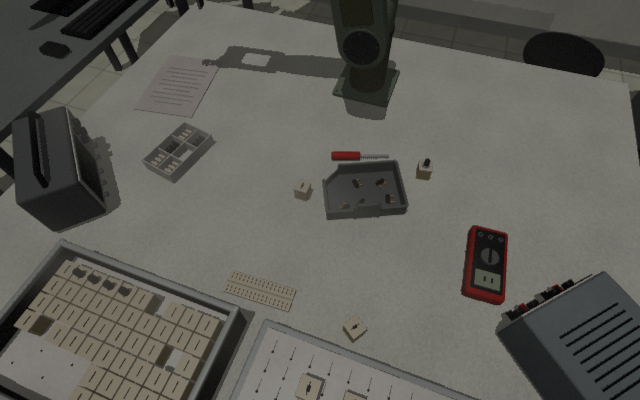

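The top view shows the tray around (270,232). Its tab is at (260,208) on the far side and the cut corner is at (313,240), facing the robot's right. Block_b is at (333,213), block_a at (214,281) and the screwdriver at (290,280).

```bash
cat > h.py <<'E'
import numpy as np,cv2
from plant import ctrl,sensors,optics
def cloud(n,d):
    c=optics.camera_params(n); v,u=np.mgrid[:400,:640]
    P=np.stack([u,v,np.ones_like(u)],-1)@np.linalg.inv(c["mtx"]).T*d[...,None]
    return (P-c["t"])@c["R"]   # R^T(x-t)
def ray(n,uv,z):
    c=optics.camera_params(n); o=-c["R"].T@c["t"]
    r=np.c_[np.atleast_2d(uv),np.ones(len(np.atleast_2d(uv)))]@np.linalg.inv(c["mtx"]).T@c["R"]
    return o+r*((z-o[2])/r[:,2])[:,None]
E
python3 - <<'E'
from h import *
for n,roi in (("top",(180,285,215,325)),("scene",(150,225,318,412))):
    f=np.load(f"pics/{n}0.npz"); X=cloud(n,f["d"]); v0,v1,u0,u1=roi
    m=np.zeros((400,640),bool); m[v0:v1,u0:u1]=True
    tab=X[m&(X[...,2]>58)&(X[...,2]<78)]
    rim=X[m&(X[...,2]>25)&(X[...,2]<78)]
    print(n,"tab n",len(tab),np.median(tab,0).round(1),tab.max(0).round(),tab.min(0).round())
    r=cv2.minAreaRect(rim[:,:2].astype(np.float32)); print("rim rect",r)
    if len(tab)>4: print("tab rect",cv2.minAreaRect(tab[:,:2].astype(np.float32)))
    h=cv2.convexHull(rim[:,:2].astype(np.float32)); print(cv2.approxPolyDP(h,6,True)[:,0].round().tolist())
    print("table",np.median(X[m&(abs(X[...,2])<8)][:,2]))
p=np.load("pics/top0.npz")["p"]
cv2.imwrite("pics/crop1.png",cv2.resize(p[180:300,195:345,::-1],None,fx=5,fy=5,interpolation=cv2.INTER_CUBIC))
E
```

```text
top tab n 142 [521.4 148.1  68.7] [539. 180.  76.] [504. 117.  58.]
rim rect ((440.35272216796875, 135.9673614501953), (237.52630615234375, 261.3804626464844), 5.187593460083008)
tab rect ((521.8572387695312, 148.16903686523438), (13.376236915588379, 70.12164306640625), 22.763885498046875)
[[564.0, 49.0], [519.0, 172.0], [481.0, 243.0], [320.0, 255.0], [327.0, 68.0], [355.0, -3.0], [477.0, 8.0]]
table 1.4876609586401854
scene tab n 154 [525.6 146.6  67.7] [542. 179.  72.] [506. 116.  58.]
rim rect ((429.32110595703125, 103.37796020507812), (223.1170196533203, 218.2054901123047), 24.908987045288086)
tab rect ((524.2305908203125, 146.99566650390625), (14.059423446655273, 70.34183502197266), 24.555431365966797)
[[567.0, 50.0], [525.0, 161.0], [477.0, 244.0], [342.0, 183.0], [335.0, 59.0], [358.0, -5.0], [474.0, 5.0]]
table 1.4558362568029692
```

View pics/crop1.png

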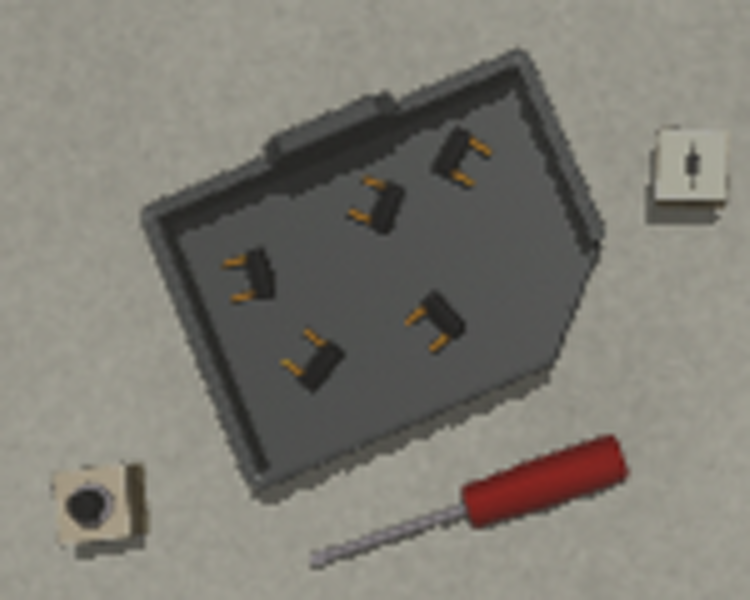

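Both views agree: tab centre about (523,147.5), top at z≈69, yaw ≈24°. The rim long side measures 213 mm and the tab 70×13 mm, matching the given sizes. The inner side of the tab is free of plugs. Next I'll check IK for the grasp, lift and tilt.

```bash
cat >> h.py <<'E'
from scipy.spatial.transform import Rotation as Ro
yaw=np.radians(24.0); tx=np.array([np.cos(yaw),np.sin(yaw),0]); ty=np.array([-tx[1],tx[0],0])
TAB=np.array([523.,147.5,54.])
def tool(s): y=s*tx; z=np.array([0,0,-1.]); return np.c_[np.cross(y,z),y,z]
low=-(tx+ty)/np.sqrt(2)                       # towards the cut corner
def tilted(s,deg,lowdir=low): # tray z leans towards lowdir
    ax=np.cross([0,0,1.],lowdir); return Ro.from_rotvec(np.radians(deg)*ax).as_matrix()@tool(s)
def tcp(grasp,R): return grasp-6*R[:,2]
E
python3 - <<'E'
from h import *
for s in (1,-1):
    for dx,h,deg in ((0,54,0),(0,250,0),(0,250,15),(0,250,30),(0,250,38),(0,300,35),(60,280,35)):
        R=tilted(s,deg); q=ctrl.solve_ik(tcp(np.array([TAB[0]+dx,TAB[1],h]),R),R); print(s,dx,h,deg,None if q is None else np.round(q,2))
E
```

```text
1 0 54 0 [ 0.12  0.39  1.77 -0.    0.99 -0.3 ]
1 0 250 0 [ 0.12  0.14  1.62 -0.    1.38 -0.3 ]
1 0 250 15 [-0.02  0.06  1.73  0.26  1.27 -0.51]
1 0 250 30 [-0.17  0.02  1.84  0.55  1.23 -0.76]
1 0 250 38 [-0.24  0.02  1.89  0.7   1.23 -0.9 ]
1 0 300 35 [-0.21 -0.03  1.81  0.63  1.31 -0.78]
1 60 280 35 [-0.19  0.12  1.7   0.63  1.27 -0.78]
-1 0 54 0 None
-1 0 250 0 None
-1 0 250 15 [-0.02  0.06  1.73  0.26  1.27  2.64]
-1 0 250 30 [-0.17  0.02  1.84  0.55  1.23  2.38]
-1 0 250 38 [-0.24  0.02  1.89  0.7   1.23  2.24]
-1 0 300 35 [-0.21 -0.03  1.81  0.63  1.31  2.36]
-1 60 280 35 [-0.19  0.12  1.7   0.63  1.27  2.36]
```

Run:
```python
from h import *
R=tool(1); p=tcp(TAB,R)
ctrl.move_ptp(p+[0,0,150],R); ctrl.gripper_to(45)
print(ctrl.move_l(p,vel=120,threshold=8), sensors.read_state()["eef_pos"])
ctrl.gripper_to(0,110); s=sensors.read_state(); print(s["t"],s["grip_width"],s["grasp_force"],s["force"])
ctrl.move_l(p+[0,0,25],vel=40); s=sensors.read_state(); print(s["t"],s["grip_width"],s["grasp_force"],s["force"],s["wrist_torque"])
for n in ("top","wrist","scene"):
    f,d=optics.grab_frame(n); cv2.imwrite(f"pics/{n}1.png",f[:,:,::-1])
cv2.imwrite("pics/mix1.png",np.vstack([cv2.resize(cv2.imread(f"pics/{n}1.png"),(448,280)) for n in("wrist","top")]))
```

```text
False [523.83429409 147.62144865  60.89550879]
5.2167 10.343768037697892 107.90190696716309 [-1.28978262  0.15512093  4.28792944]
5.9917 10.4394545478476 107.28320002555847 [-1.04351038  0.29100448 -4.35448031] [ 0.08589108 -0.23609855  0.01043843]
```

View pics/mix1.png

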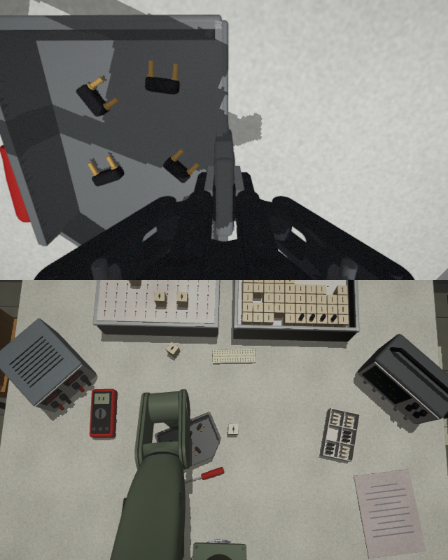

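The tray is held level in the gripper (wrist view), the plugs haven't moved, and the cut corner is visible from above. Now I'll lift it and tip it gradually.

Run:
```python
from h import *
G=TAB+[0,0,216]
R=tool(1); ctrl.move_l(tcp(G,R),vel=110)
for a in (8,16,24,32):
    R=tilted(1,a); ctrl.move_l(tcp(G,R),R,vel=8 if a>8 else 8)
    s=sensors.read_state(); print(a,s["t"],s["grip_width"],s["grasp_force"],s["eef_pos"].round() if hasattr(s["eef_pos"],"round") else s["eef_pos"])
ctrl.hold(.8)
for n in ("top","wrist","scene"):
    f,d=optics.grab_frame(n); cv2.imwrite(f"pics/{n}2.png",f[:,:,::-1]); np.savez(f"pics/{n}2.npz",p=f,d=d)
t=cv2.imread("pics/top2.png")[150:300,200:360]
cv2.imwrite("pics/mix2.png",np.vstack([cv2.resize(cv2.imread("pics/wrist2.png"),(480,300)),cv2.resize(t,(320,300)).copy() if 0 else cv2.copyMakeBorder(cv2.resize(t,(320,300)),0,0,0,160,0)]))
```

```text
8 8.3167 10.648831852916107 107.35373139381409 [522. 146. 275.]
16 8.6083 10.800173753130023 107.37344026565552 [522. 145. 275.]
24 8.9 10.34858245465378 107.58400082588196 [522. 145. 275.]
32 9.1917 10.622803480505137 107.51143455505371 [521. 144. 274.]
```

View pics/mix2.png

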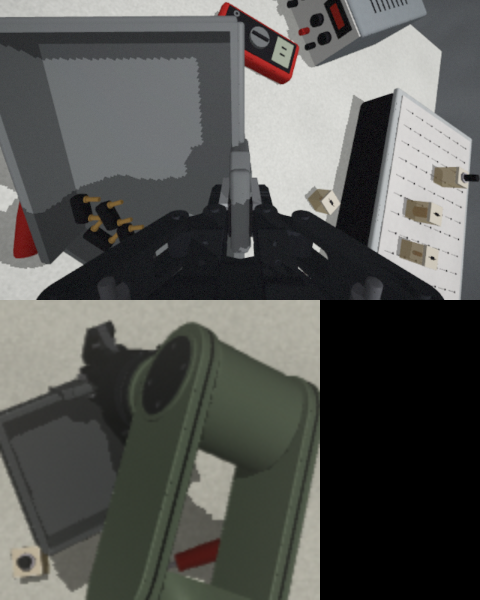

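In the wrist view the plugs have gathered at the lower left, around (100,220), and the fingers hide part of the group. I'll measure them in the tray frame.

```bash
cat >> h.py <<'E'
def traycloud(d):
    c=optics.camera_params("wrist"); v,u=np.mgrid[:400,:640]
    P=np.stack([u,v,np.ones_like(u)],-1)@np.linalg.inv(c["mtx"]).T*d[...,None]
    T=c["T_tool_cam"]; P=P@T[:3,:3].T+T[:3,3]
    return np.stack([76+P[...,1],P[...,0],54-(P[...,2]-6)],-1)
E
python3 - <<'E'
from h import *
f=np.load("pics/wrist2.npz"); p,d=f["p"],f["d"]; X=traycloud(d)
print("floor",[X[v,u].round(1).tolist() for v,u in((120,150),(150,200),(200,200))])
hsv=cv2.cvtColor(p,cv2.COLOR_RGB2HSV)
m=cv2.inRange(hsv,(8,90,60),(25,255,255)); m[:,330:]=0
n,l,st,ce=cv2.connectedComponentsWithStats(m)
for i in range(1,n):
    if st[i,4]>8: print("pin",ce[i].round(),st[i,4],np.median(X[l==i],0).round())
cv2.imwrite("pics/crop3.png",cv2.resize(p[230:370,40:260,::-1],None,fx=3.6,fy=3.6,interpolation=cv2.INTER_CUBIC))
E
```

```text
floor [[-21.8, 68.0, 2.5], [4.7, 50.5, 1.8], [0.8, 18.9, 1.7]]
pin [121. 265.] 159 [-54. -24.   9.]
pin [152. 271.] 148 [-34. -28.   9.]
pin [126. 296.] 241 [-55. -46.   9.]
pin [165. 295.] 141 [-29. -46.   9.]
pin [180. 303.] 138 [-19. -53.   9.]
pin [150. 318.] 106 [-42. -66.   9.]
```

View pics/crop3.png

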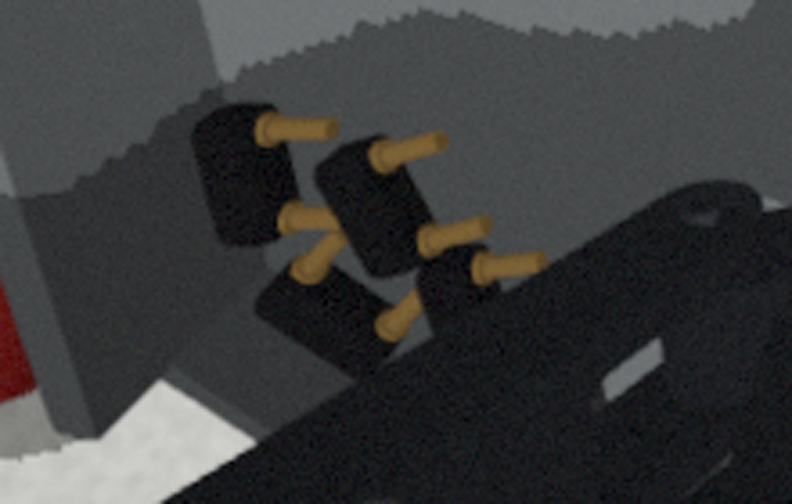

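Four plugs show within about 45 mm of the corner, and the fingers hide the fifth. I'll turn the tilted tray about the vertical so the top and scene cameras can see the corner, and tip it a little more, to 38°.

Run:
```python
from h import *
G=TAB+[0,0,226]
def pose(w,a): return Ro.from_euler("z",w,degrees=True).as_matrix()@tilted(1,a)
for w in (20,40,60,80):
    R=pose(w,38); print(w,ctrl.solve_ik(tcp(G,R),R))
for w in (0,20,40,60):
    R=pose(w,38)
    try: ctrl.move_l(tcp(G,R),R,vel=10)
    except ctrl.MotionError as e: print(w,e); break
ctrl.hold(.6); s=sensors.read_state(); print(s["t"],s["grip_width"],s["grasp_force"],s["eef_pos"])
for n in ("top","wrist","scene"):
    f,d=optics.grab_frame(n); cv2.imwrite(f"pics/{n}4.png",f[:,:,::-1]); np.savez(f"pics/{n}4.npz",p=f,d=d)
t=cv2.imread("pics/top4.png")[130:290,190:390]; c=cv2.imread("pics/scene4.png")[60:260,240:490]
cv2.imwrite("pics/mix4.png",np.hstack([cv2.resize(t,(400,320)),cv2.resize(c,(400,320))]))
```

```text
20 [-0.23406359  0.12256734  1.71013268  0.64729262  1.49449672 -1.11528249]
40 [-0.19193575  0.25183781  1.55712135  0.5664549   1.68424932 -1.34578371]
60 [-0.12704467  0.36457526  1.41105994  0.45852141  1.84975739 -1.57530964]
80 [-0.04847631  0.45491003  1.28613928  0.32344353  1.98352807 -1.82242382]
13.3583 10.364911573320807 107.5853168964386 [525.33076467 144.57928915 284.75043454]
```

View pics/mix4.png

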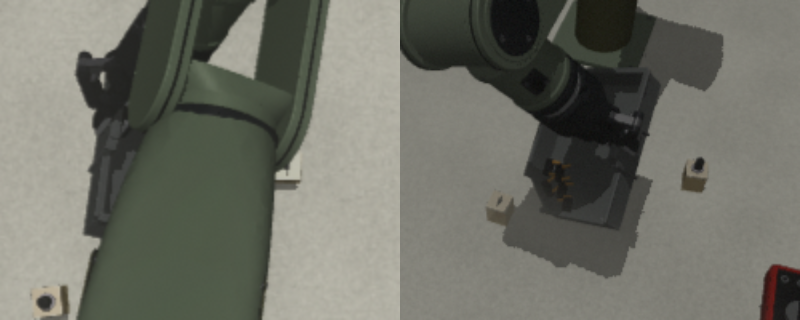

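The scene view now shows the cut corner with the plugs clustered, at about (555,185) in the mosaic. I'll measure them.

Run:
```python
from h import *
f=np.load("pics/scene4.npz"); p,d=f["p"],f["d"]; X=cloud("scene",d)
s=sensors.read_state(); R=np.array(s["eef_rot"]); L=(X-np.array(s["eef_pos"]))@R
X=np.stack([76+L[...,1],L[...,0],54-(L[...,2]-6)],-1)
hsv=cv2.cvtColor(p,cv2.COLOR_RGB2HSV)
ins=(abs(X[...,0]+0)<72)&(abs(X[...,1])<102)&(X[...,2]>-4)&(X[...,2]<45)
print("floor z",np.median(X[ins][:,2]))
m=(cv2.inRange(hsv,(8,90,40),(25,255,255))>0)&ins
n,l,st,ce=cv2.connectedComponentsWithStats(m.astype(np.uint8))
for i in range(1,n):
    if st[i,4]>2: print("pin",ce[i].round(),st[i,4],np.median(X[l==i],0).round())
k=(X[...,2]>9)&(X[...,2]<22)&(abs(X[...,0])<66)&(abs(X[...,1])<96)&(p.max(-1)<45)
n,l,st,ce=cv2.connectedComponentsWithStats(k.astype(np.uint8))
for i in range(1,n):
    if st[i,4]>5: print("body",ce[i].round(),st[i,4],X[l==i].min(0).round(),X[l==i].max(0).round())
a=cv2.resize(p[155:210,315:385,::-1],(700,550),interpolation=cv2.INTER_CUBIC)
cv2.imwrite("pics/crop5.png",cv2.convertScaleAbs(a,alpha=2))
```

```text
floor z 4.203815124367605
pin [337. 161.] 12 [-57. -26.  11.]
pin [343. 163.] 10 [-37. -29.  10.]
pin [334. 170.] 16 [-55. -47.  10.]
pin [343. 171.] 9 [-30. -48.  10.]
pin [345. 174.] 9 [-21. -55.  10.]
pin [336. 178.] 8 [-42. -66.  12.]
pin [344. 182.] 5 [-17. -73.  11.]
pin [340. 184.] 4 [-26. -79.  11.]
body [332. 164.] 34 [-66. -47.   9.] [-60. -23.  16.]
body [341. 178.] 140 [-50. -95.   9.] [ -6. -31.  17.]
body [331. 177.] 48 [-65. -79.  10.] [-45. -55.  21.]
```

View pics/crop5.png

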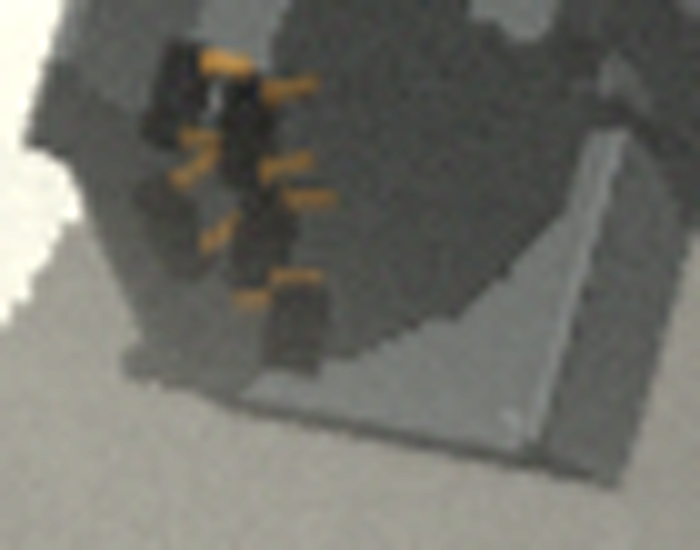

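The crop shows all five plugs at the cut corner, at (180,90), (250,130), (175,230), (265,240) and (300,330). The farthest centre is about 55 mm from the wall's foot, against the 90 mm limit.

Run:
```python
from plant import ctrl,sensors
ctrl.hold(.5); s=sensors.read_state(); print(s["t"],s["grasp_force"]); print(ctrl.finish_job())
```

```text
14.0083 107.64320254325867
the job is handed in; nothing more can be done
None
```

I handed the job in at 14 s with the tray held still in the gripper, tilted about 38° and clear of the bench. All five plugs were measured within about 55 mm of the foot of the cut-off corner's wall. I saw no bystander move, though I did not measure their positions again, and no verdict came back.

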